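Slide the tall bedside bottle home into its stall

ROBOT

A 6-joint arm with a two-finger parallel gripper is mounted at the origin on the work surface. World frame = base frame: x ahead of the robot, y to its left, z up, the work surface at z = 0. Lengths are in m, angles in rad, forces in N, time in s.
With the tool pointing down it reaches from about 0.25 to 0.725 m from the base axis. Payload 4 kg.
Tool frame: the origin (TCP) lies between the finger pads; the fingertips stand 8 mm ahead of it and the grasp point (between the pads) lies 11 mm behind it; z points along the fingers, y is the line along which they close (so a half turn about z gives the same grasp; the last joint's range is limited). The gripper opens to 85 mm and grips with 20 to 120 N. Pads are 22 mm wide; open, the fingers measure 114 mm over their backs; the gripper's body (76 mm by 85 mm) begins 54 mm behind the grasp point. The pads swing forward as they close: fully open they stand 13 mm farther back than shut.
Start: joints at [1.289, 0.241, 0.005, 1.335, 0, 1.571], TCP at [0.139, 0.48, 0.216] pointing down, gripper open.
Joint ranges: [-2.72, 2.72], [-1.05, 1.87], [-1.09, 1.28], [-1.99, 2.15], [-1.42, 1.44], [-3.14, 3.14]. Speed limits (rad/s): [2.79, 2.79, 3.14, 3.14, 3.14, 3.14].

INTERFACE

Orientations are given as a unit quaternion [x, y, z, w].
In Python, from workcell import status, viewer, bot gives the robot as it stands.
- The arm moves only by the tool servo_tool, never from a script. Its argument "commands" is a list of rows, each a list of 5 numbers: the finger opening in mm, from 0 to 85.4, then the shift along the tool's x, y, z in mm, then the turn about the tool's z in rad. A call has 1 to 20 rows; each row shifts and turns the commanded pose from where the row before left it, along the tool's axes as they then stand; what a row does not reach is not made up. A row lasts 1/8 s, in which the tool goes at most 62.5 mm and 10.7 degrees, less where a joint would pass 70% of its speed; a pose out of reach is approached as far as the arm can. A call is refused whole if a number of a shift passes 62.5 or a number of a turn 0.188, either way. A call with a gripper value outside its range is refused whole. The fingers move at their own pace and stop on an object; the grip force is fixed at half the most. Time passes only in rows, so rows that do not move let the fingers close. It gives the time, the measured TCP pose, the force, the opening and the grip force at its end, in the units of the state.
- status.get_obs(): the state, without advancing time (a new reading comes with each control period).
- viewer.camera(name): name is "scene" or "top"; returns (picture, depth): 384x512x3 uint8, red, green, blue; 384x512 float32, m along the optical axis (not along the pixel's ray), 0 where there is no reading.
- viewer.get_calibration(name): a dict with "camera_matrix" (3x3 intrinsics, pixels), "distortion" ([k1, k2, p1, p2, k3] as OpenCV has them; the pictures are not rectified), "R" (3x3) and "t" (3): a world point X has camera coordinates R X + t. Camera axes: x right, y down, z forward; pixel columns grow to the right and rows downward; lengths in m; the calibration is good to about 2 mm. A picture is of the moment at which its call begins. get_calibration takes no time and is no camera call.
- bot.job_done(): hands the job in; it is judged then, once.
Trained networks look in the newest picture that a camera, given by its name, has taken for a name from the list of things; names that differ only in an ending like _2 or _b are one class to them, and where a whole thing is asked for, a point or a joint stands for the part that bears it (a point fixed in the world has none). Each returns a list of dicts, best first, with "p" (0 to 1); they miss things now and then, are a little off and sometimes report something else, mostly with a low value. They report only what shows in the picture. A call takes as long as a camera call. They do not tell look-alikes from the thing itself.
- viewer.masks_of(camera, label): "mask" (384x512 bool, what is visible of it) and "pixel" ([row, column] in pixels, amid what is visible of it).
- viewer.spot_point(camera, label): "pixel" ([row, column] in pixels: a listed point, or the origin of a listed thing).
The state is a dict: "clock": time; "joint_pos": joint angles; "joint_vel": joint speeds; "tau": joint torques, N m; "eef_pos": TCP position; "tool_rot": TCP orientation; "ft_force": force on the tool from outside, world axes, zero at the start; "ft_torque": the same for the moment, N m; "grip_width": finger opening in m; "grasp_force": force on a finger pad.
Only numpy, scipy, OpenCV 4.12 (cv2) and the standard library are available. Lean on these libraries where they do the work, as an engineer would, in place of code of your own. Each camera call takes 0.05 s, during which the arm holds its last target. There are 200 camera calls.

TASK

So that it is not knocked over in the dark, push the tall steel water bottle across the bedside table into the low three-sided wooden stall, until it stands against the stall's back board. Push gently with your fingertips, low on its body (the lower third), so that it slides upright without tipping; do not grasp or lift it, leave everything else where it stands, and finish clear of the bottle.

Things in the scene. Friction and masses are not known exactly. Their poses are not given: they have to be found in the camera images.
- bottle: The tall steel bottle with a black cap, loose, upright: round, 64 mm in diameter with a straight side up to 175 mm, then a shoulder and a 49 mm cap, 250 mm high, 0.35 to 0.6 kg. Origin at the centre of its underside, z up; its yaw means nothing. Pushed more than about 40 mm above the table it may tip. A gripper held plumb may strike it with its body; one leaning back, fingertips leading, does not.
- stall: The low pine stall, fixed: three boards 32 mm high, 10 mm thick, on the bare table (no floor), open in front and above. Origin: the home point on the table, where the bottle's axis stands when it touches the back board. +x points level into the stall (the way the bottle goes in), up to 0.3 rad off the world's x. Back board's inner face at x = 32 mm, side boards' at y = 39 and -39 mm.
- mouth (a point): The middle of the stall's mouth, on the table, 38 mm in front of the home point (at x = -38 mm in the stall's frame). From x = -22 mm forward to here short flared boards widen the opening from 78 to about 95 mm (114 mm over all). When home, the bottle's near side stands 32 mm in front of the home point, so it never needs the fingers between the side boards.
- roll: Bystander, loose: a toilet-paper roll standing on end, 108 mm across, 98 mm high; it stands at about the same distance from the robot as the stall, on the other side of the middle. Origin at the centre of its underside.
- balm: Bystander, loose: a white lip-balm tube standing up, 20 mm across, 68 mm high, beyond the bottle and between the stall and the roll. Origin at the centre of its underside.
- mug: Bystander, loose: a white mug, 82 mm across, 92 mm high, handle along its +y. Origin at the centre of its underside.
- reader: Bystander, loose: an e-reader lying flat, 165 by 125 by 10 mm. Origin at the centre of its underside.
- spray: Bystander, loose: an aluminium spray can standing up, 48 mm across, 150 mm high (not the bottle: the bottle is much taller). Origin at the centre of its underside.
- case: Bystander, loose: a brown spectacles case, 62 by 160 by 40 mm high. Origin at the centre of its underside.
Not all that is in view belongs to the job. Leave any yellow look-alike of the stall alone.

How it is judged:
At the end, for the whole second after the job is handed in: The bottle stands upright (within 3 degrees), at rest on the table inside the stall, its axis within 14 mm of the home point (about 10 mm of the back board); every bystander is within 20 mm of where it was (horizontal distance between bottle and stall below 0.014 m and angle between bottle's own z axis and vertical below 0.05 rad and height (world z) of bottle below 0.004 m and linear speed of bottle below 0.02 m/s and distance of each of roll, balm, mug, reader, spray, case from where it was at the start of the episode below 0.02 m); the robot touches nothing.
It fails at once if the bottle is tipped by more than 15 degrees (angle between bottle's own z axis and vertical above 0.26 rad).
It fails at once if the bottle is lifted off the table (height (world z) of bottle above 0.012 m).
It fails at once if the bottle is touched by fingers that are higher than the lower third of its body (grasp point more than 100 mm up) (contact force between the fingers and bottle above 0.5 N and height (world z) of the grasp point above 0.1 m).
It fails at once if the bottle is squeezed or rammed (over 30 N from the fingers) (contact force between the fingers and bottle above 30 N).
It fails at once if a bystander is moved by more than 20 mm (distance of any of roll, balm, mug, reader, spray, case from where it was at the start of the episode above 0.02 m).
It also fails if it takes over 59 s, if anything falls off the work surface, if the arm or the gripper's body presses on something with over 40 N, if the wrist force passes 120 N, or if a joint passes its speed limit or range.

## Working session

There is one attempt and no reset: what is moved stays moved. The work goes in short steps, Python scripts to look and compute and a tool call to move; the robot and the scene stay as the last step left them, time stands still between calls to the robot, and variables do not carry over. Pictures are saved under pics/ and viewed, at most 10 in all, crops included, and the job is handed in when it is done.

Besides the shell and the picture viewer there is one more tool, called after ">>>" as name([rows], argument=value, ...), one row to a line, values as JSON. servo_tool: Moves the arm, as the interface text tells. Its arguments: {"type":"object","properties":{"commands":{"type":"array"}},"required":["commands"]}

```bash
mkdir -p pics; cat > h.py <<'E'
import numpy as np, cv2
from workcell import status, viewer, bot
def world(cam,pix,depth=None,z=None):
    c=viewer.get_calibration(cam);K=np.array(c["camera_matrix"]);R=np.array(c["R"]);t=np.array(c["t"])
    p=np.atleast_2d(np.array(pix,float))[:,::-1]
    n=cv2.undistortPoints(p.reshape(-1,1,2).copy(),K,np.array(c["distortion"])).reshape(-1,2)
    r=np.c_[n,np.ones(len(n))]; C=-R.T@t; d=r@R
    if z is not None: s=(z-C[2])/d[:,2]
    else: s=depth
    return C+d*np.asarray(s).reshape(-1,1)
def cloud(cam,mask,dep):
    rc=np.argwhere(mask&(dep>0)); return rc,world(cam,rc,depth=dep[rc[:,0],rc[:,1]])
E
python3 - <<'E'
from h import *
ims=[]
for c in("scene","top"):
    im,d=viewer.camera(c); ims.append(im); np.save(c+"_d.npy",d)
    cv2.imwrite(f"pics/{c}0.png",im[:,:,::-1])
    for l in("bottle","stall","roll","balm","mug","reader","spray","case"):
        for m in viewer.masks_of(c,l)[:2]:
            rc,P=cloud(c,m["mask"],d)
            if len(P): print(c,l,round(m["p"],2),np.round(m["pixel"]),len(P),np.round(np.percentile(P,[2,50,98],axis=0),3).tolist())
    for l in("stall","mouth","bottle"):
        for s in viewer.spot_point(c,l)[:2]: print(c,"pt",l,s["p"],s["pixel"],world(c,s["pixel"],z=0).round(3))
E
```

```text
scene bottle 0.86 [160. 268.] 1553 [[0.207, -0.115, 0.0], [0.464, 0.01, 0.133], [0.477, 0.034, 0.253]]
scene stall 0.77 [223. 185.] 556 [[0.654, -0.21, 0.002], [0.71, -0.151, 0.024], [0.731, -0.101, 0.036]]
scene stall 0.74 [176. 200.] 469 [[0.439, -0.299, 0.001], [0.501, -0.236, 0.023], [0.518, -0.197, 0.037]]
scene roll 0.75 [236. 287.] 1775 [[0.603, 0.089, 0.006], [0.674, 0.142, 0.087], [0.699, 0.188, 0.103]]
scene mug 0.74 [155. 152.] 848 [[0.465, -0.478, 0.008], [0.517, -0.402, 0.061], [0.546, -0.366, 0.094]]
scene mug 0.63 [239. 404.] 1824 [[0.391, 0.38, 0.006], [0.478, 0.441, 0.011], [0.55, 0.498, 0.016]]
scene reader 0.71 [237. 404.] 1858 [[0.39, 0.379, 0.005], [0.477, 0.439, 0.011], [0.55, 0.498, 0.016]]
scene reader 0.47 [186. 137.] 779 [[0.616, -0.382, 0.0], [0.702, -0.315, 0.093], [0.714, -0.302, 0.153]]
scene spray 0.56 [187. 138.] 706 [[0.674, -0.344, 0.01], [0.703, -0.314, 0.099], [0.714, -0.302, 0.154]]
scene case 0.94 [281. 337.] 836 [[0.68, 0.27, 0.004], [0.729, 0.312, 0.04], [0.759, 0.414, 0.045]]
scene case 0.36 [162. 270.] 1465 [[0.392, -0.025, 0.003], [0.465, 0.
[... 1195 characters left out ...]
.498, 0.017]]
top reader 0.58 [118. 238.] 57 [[0.731, -0.008, 0.009], [0.737, 0.0, 0.06], [0.75, 0.01, 0.072]]
top spray 0.84 [126. 342.] 375 [[0.664, -0.349, 0.015], [0.677, -0.323, 0.136], [0.706, -0.306, 0.155]]
top spray 0.64 [189. 371.] 714 [[0.462, -0.472, 0.0], [0.506, -0.419, 0.034], [0.54, -0.37, 0.095]]
top case 0.56 [131. 134.] 875 [[0.669, 0.267, 0.013], [0.706, 0.34, 0.038], [0.744, 0.415, 0.046]]
top pt stall 0.78 [198.8, 321.5] [[ 0.474 -0.264  0.   ]]
top pt stall 0.73 [135.0, 288.0] [[ 0.687 -0.161  0.   ]]
top pt mouth 0.7 [209.2, 320.2] [[ 0.44  -0.258  0.   ]]
top pt mouth 0.67 [166.2, 407.5] [[ 0.576 -0.555  0.   ]]
top pt bottle 0.57 [211.7, 239.3] [[0.437 0.002 0.   ]]
```

```bash
python3 -c "
import cv2,numpy as np
a=cv2.imread('pics/scene0.png');b=cv2.imread('pics/top0.png')
cv2.imwrite('pics/both.png',cv2.resize(np.hstack([a,b]),(800,300),interpolation=cv2.INTER_AREA))"
```

```text
(no output)
```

View pics/top0.png

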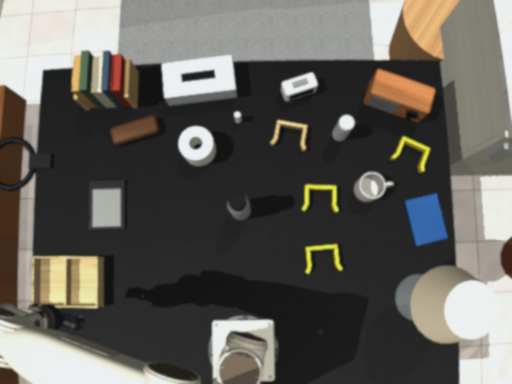

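View pics/scene0.png

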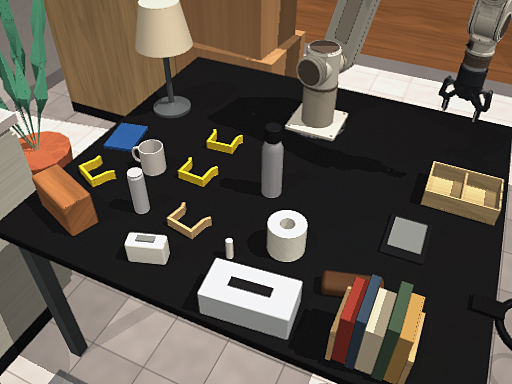

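The top view shows the robot base at about (340, 243), the bottle at (208, 239) and the pine stall at (135, 290). The three stalls at (195, 320), (258, 323) and (150, 411) are yellow look-alikes. The roll at (147, 197) and the balm at (117, 238) flank the path beyond the bottle. I'll fit the stall and bottle precisely.

```bash
cat > fit.py <<'E'
from h import *
from scipy.optimize import least_squares, minimize
def proj(c,X):
    k=viewer.get_calibration(c);R=np.array(k["R"]);
    return cv2.projectPoints(np.array(X,float),cv2.Rodrigues(R)[0],np.array(k["t"]),np.array(k["camera_matrix"]),np.array(k["distortion"]))[0].reshape(-1,2)
inn=[(-38,47.5),(-22,39),(32,39)];out=[(-38,57),(-22,49),(42,49)]
half=lambda s:[np.array([inn[0],inn[1],out[1],out[0]])*[1,s],np.array([inn[1],inn[2],out[2],out[1]])*[1,s]]
boards=half(1)+half(-1)+[np.array([(32,-49),(42,-49),(42,49),(32,49)])]
def render(c,q,S=4):
    x,y,a=q;M=np.zeros((384*S,512*S),np.uint8);R=np.array([[np.cos(a),-np.sin(a)],[np.sin(a),np.cos(a)]])
    for b in boards:
        w=(b/1000)@R.T+[x,y]
        P=proj(c,np.r_[np.c_[w,[0]*4],np.c_[w,[.032]*4]])
        cv2.fillConvexPoly(M,cv2.convexHull(np.round(P*S+S/2).astype(np.int32)),255)
    return cv2.resize(M,(512,384),interpolation=cv2.INTER_AREA)/255.
if __name__=="__main__":
    ms={}
    for c in("scene","top"):
        im=cv2.imread(f"pics/{c}0.png");hsv=cv2.cvtColor(im,cv2.COLOR_BGR2HSV)
        # warm, brighter than the black table, in the neighbourhood of the pine stall
        m=(hsv[...,2]>70)&(hsv[...,1]>50)
        box=np.zeros_like(m); u,v=proj(c,[[.685,-.16,0]])[0].astype(int); box[v-32:v+28,u-32:u+32]=1
        n,lab,st,_=cv2.connectedComponentsWithStats((m&box).astype(np.uint8)); k=1+np.argmax(st[1:,4])
        ms[c]=(lab==k); print(c,st[k])
    for cs in(["scene"],["top"],["scene","top"]):
        f=lambda q:sum(np.abs(render(c,q)-ms[c]).sum()/ms[c].sum() for c in cs)
        best=min((minimize(f,[.685,-.16,a],method="Nelder-Mead",options=dict(initial_simplex=np.array([.685,-.16,a])+np.array([[0,0,0],[.015,0,0],[0,.015,0],[0,0,.1]]))) for a in(-.25,0,.25)),key=lambda r:r.fun)
        print(cs,best.x.round(4),best.fun)
    for c in("scene","top"):
        d=np.load(c+"_d.npy");im,_d=viewer.camera(c);m=viewer.masks_of(c,"bottle")[0]["mask"]
        _,P=cloud(c,m,d)
        for lo,hi,r in((.02,.17,.032),(.205,.246,.0245)):
            Q=P[(P[:,2]>lo)&(P[:,2]<hi)&(abs(P[:,0]-.44)<.06)&(abs(P[:,1])<.06)]
            if len(Q)<8: continue
            s=least_squares(lambda q:np.hypot(Q[:,0]-q[0],Q[:,1]-q[1])-r,[.437,0],loss="soft_l1",f_scale=.002)
            print(c,r,len(Q),s.x.round(4))
        T=P[(P[:,2]>.247)]; print("cap top",len(T),((T.min(0)+T.max(0))/2).round(4),T.mean(0).round(4))
    o=status.get_obs();print(o["clock"],o["tool_rot"],o["eef_pos"])
E
python3 fit.py
```

```text
scene [166 202  46  37 645]
top [269 119  39  33 476]
['scene'] [ 0.6793 -0.1645 -0.2048] 0.06746314029487764
['top'] [ 0.6835 -0.1655 -0.1883] 0.2748970176305816Traceback (most recent call last):
  File "fit.py", line 27, in <module>
    best=min((minimize(f,[.685,-.16,a],method="Nelder-Mead",options=dict(initial_simplex=np.array([.685,-.16,a])+np.array([[0,0,0],[.015,0,0],[0,.015,0],[0,0,.1]]))) for a in(-.25,0,.25)),key=lambda r:r.fun)
  File "fit.py", line 27, in <genexpr>
    best=min((minimize(f,[.685,-.16,a],method="Nelder-Mead",options=dict(initial_simplex=np.array([.685,-.16,a])+np.array([[0,0,0],[.015,0,0],[0,.015,0],[0,0,.1]]))) for a in(-.25,0,.25)),key=lambda r:r.fun)
              ~~~~~~~~^^^^^^^^^^^^^^^^^^^^^^^^^^^^^^^^^^^^^^^^^^^^^^^^^^^^^^^^^^^^^^^^^^^^^^^^^^^^^^^^^^^^^^^^^^^^^^^^^^^^^^^^^^^^^^^^^^^^^^^^^^^^^^^^^^^^^^^^^^^^^^^
    res = _minimize_neldermead(fun, x0, args, callback, bounds=bounds,
                               **options)
    fxr = func(xr)
    fx = function(np.copy(x), *(wrapper_args + args))
  File "fit.py", line 26, in <lambda>
    f=lambda q:sum(np.abs(render(c,q)-ms[c]).sum()/ms[c].sum() for c in cs)
               ~~~^^^^^^^^^^^^^^^^^^^^^^^^^^^^^^^^^^^^^^^^^^^^^^^^^^^^^^^^^
  File "fit.py", line 26, in <genexpr>
    f=lambda q:sum(np.abs(render(c,q)-ms[c]).sum()/ms[c].sum() for c in cs)
                          ~~~~~~^^^^^
  File "fit.py", line 13, in render
    P=proj(c,np.r_[np.c_[w,[0]*4],np.c_[w,[.032]*4]])
  File "fit.py", line 4, in proj
    k=viewer.get_calibration(c);R=np.array(k["R"]);
ValueError: time passes only in moves, steps and waits
```

```bash
sed -i 's/^from workcell.*/from workcell import status, viewer, bot\nimport functools\ncalib=functools.lru_cache(None)(lambda c: viewer.get_calibration(c))/; s/c=viewer.get_calibration(cam)/c=calib(cam)/' h.py; sed -i 's/viewer.get_calibration(c)/calib(c)/' fit.py; python3 fit.py
```

```text
scene [166 202  46  37 645]
top [269 119  39  33 476]
['scene'] [ 0.6793 -0.1645 -0.2048] 0.06746314029487764
['top'] [ 0.6835 -0.1655 -0.1883] 0.2748970176305816
['scene', 'top'] [ 0.681  -0.1647 -0.1891] 0.40172266991611966
scene 0.032 783 [0.4424 0.002 ]
scene 0.0245 192 [0.4425 0.0015]
cap top 138 [0.4464 0.0035 0.2516] [0.4474 0.0029 0.2517]
top 0.032 83 [0.4426 0.0012]
top 0.0245 48 [0.443  0.0011]
cap top 205 [ 4.414e-01 -1.000e-04  2.518e-01] [0.4423 0.0007 0.2506]
1.4 [ 1.40446135e-01  9.90088321e-01 -3.04978477e-06  4.29872908e-07] [0.13903957 0.48026616 0.21640736]
```

```bash
python3 - <<'E'
from h import *
from scipy.spatial.transform import Rotation as Ro
o=status.get_obs();R=Ro.from_quat(o["tool_rot"]).as_matrix();print(R.round(3).tolist())
for c in("scene","top"):
    d=np.load(c+"_d.npy");_,P=cloud(c,np.ones(d.shape,bool),d)
    L=(P-o["eef_pos"])@R; L=L[(np.abs(L[:,:2])<.11).all(1)&(L[:,2]>-.2)&(L[:,2]<.05)]
    for z in np.arange(-.2,.05,.01):
        q=L[(L[:,2]>=z)&(L[:,2]<z+.01)]
        if len(q):print(c,round(z,2),len(q),"x",(q[:,0].min()*1e3).round(),(q[:,0].max()*1e3).round(),"y",(q[:,1].min()*1e3).round(),(q[:,1].max()*1e3).round())
im=cv2.imread("pics/scene0.png")[0:150,400:512];cv2.imwrite("pics/grip.png",cv2.resize(im,None,fx=4,fy=4,interpolation=cv2.INTER_CUBIC))
E
```

```text
[[-0.961, 0.278, -0.0], [0.278, 0.961, -0.0], [-0.0, -0.0, -1.0]]
scene -0.2 79 x -41.0 2.0 y -37.0 35.0
scene -0.19 130 x -41.0 17.0 y -36.0 36.0
scene -0.18 100 x -42.0 10.0 y -35.0 37.0
scene -0.17 85 x -43.0 3.0 y -36.0 35.0
scene -0.16 95 x -40.0 1.0 y -38.0 36.0
scene -0.15 39 x -36.0 0.0 y -38.0 35.0
scene -0.14 111 x -19.0 12.0 y -70.0 66.0
scene -0.13 183 x -23.0 15.0 y -69.0 67.0
scene -0.12 135 x -26.0 11.0 y -70.0 68.0
scene -0.11 119 x -21.0 16.0 y -71.0 70.0
scene -0.1 143 x -20.0 27.0 y -74.0 71.0
scene -0.09 102 x -17.0 15.0 y -74.0 72.0
scene -0.08 69 x -17.0 18.0 y -73.0 71.0
scene -0.07 38 x -17.0 15.0 y -55.0 56.0
scene -0.06 34 x -17.0 15.0 y -58.0 55.0
scene -0.05 36 x -14.0 14.0 y -58.0 56.0
scene -0.04 28 x -12.0 9.0 y -59.0 53.0
scene -0.03 2 x -7.0 -6.0 y -51.0 41.0
top -0.2 21 x -34.0 5.0 y -38.0 11.0
top -0.19 107 x -39.0 11.0 y -40.0 18.0
top -0.18 44 x -38.0 16.0 y -41.0 -1.0
top -0.17 40 x -39.0 15.0 y -42.0 10.0
top -0.16 49 x -39.0 17.0 y -41.0 3.0
top -0.15 21 x -39.0 22.0 y -40.0 -5.0
top -0.14 64 x -14.0 10.0 y -72.0 62.0
top -0.13 65 x -16.0 12.0 y -73.0 66.0
top -0.12 43 x -21.0 13.0 y -75.0 67.0
top -0.11 33 x -20.0 17.0 y -75.0 67.0
top -0.1 52 x -17.0 16.0 y -77.0 63.0
top -0.09 38 x -16.0 9.0 y -78.0 71.0
top -0.08 10 x -13.0 8.0 y -76.0 67.0
top -0.07 1 x -11.0 -11.0 y -53.0 -53.0
top -0.06 6 x -11.0 -6.0 y -54.0 -44.0
top -0.05 6 x -10.0 -6.0 y -59.0 -50.0
top -0.04 3 x -10.0 -6.0 y -51.0 -44.0
top -0.03 2 x -8.0 -5.0 y -51.0 -51.0
```

View pics/grip.png

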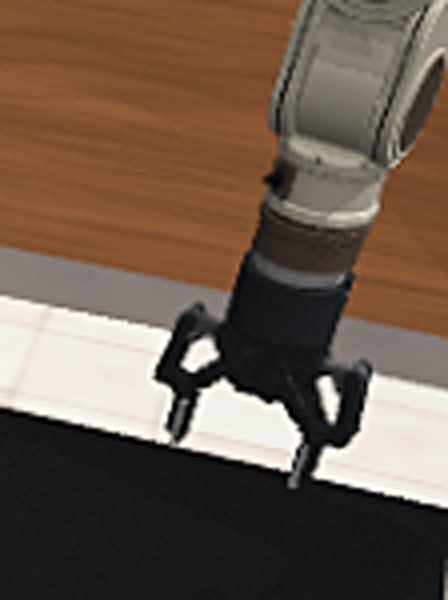

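The gripper's knuckles bulge out beyond the finger backs, so a plumb push would hit the bottle high up. I need a lean. The interface may produce one when the arm is over-stretched, so I'll rise, turn the tool's x radial, and test that high above the scene.

>>> servo_tool([
  [40, 0, 0, -40, -0.175],
  [40, 0, 0, -40, -0.175],
  [40, 0, 0, -40, -0.175],
  [40, 0, 0, -40, -0.175],
  [40, 0, 0, -20, -0.175],
  [40, 0, 0, 0, -0.175],
  [40, 0, 0, 0, -0.175],
  [40, 0, 0, 0, -0.175],
  [40, 0, 0, 0, -0.171],
])

```text
clock: 2.52
eef_pos: [0.1391, 0.4803, 0.3964]
tool_rot: [-0.603, 0.798, 0.0, 0.0]
ft_force: [0.5, 0.1, 0.1]
grip_width: 0.0401
grasp_force: 0.0
```

```bash
cat > st.py <<'E'
from h import *
from scipy.spatial.transform import Rotation as Ro
o=status.get_obs();R=Ro.from_quat(o["tool_rot"]).as_matrix()
print("t",round(o["clock"],2),"q",np.round(o["joint_pos"],3),"p",np.round(o["eef_pos"],4),"w",round(o["grip_width"],3),"F",np.round(o["ft_force"],1))
print("x",R[:,0].round(3),"y",R[:,1].round(3),"z",R[:,2].round(3))
E
python3 st.py
```

```text
t 2.52 q [ 1.289  0.247  0.478  1.801 -0.    -0.006] p [0.1391 0.4803 0.3964] w 0.04 F [0.5 0.1 0.1]
x [-0.272 -0.962 -0.   ] y [-0.962  0.272 -0.   ] z [ 0.  0. -1.]
```

>>> servo_tool([
  [40, 3.6, -60, 0, 0.12],
  [40, 3.6, -60, 0, 0.12],
  [40, 3.6, -60, 0, 0.12],
  [40, 3.6, -60, 0, 0.12],
  [40, 3.6, -60, 0, 0.12],
  [40, 3.6, -60, 0, 0.12],
  [40, 3.6, -60, 0, 0.12],
  [40, 3.6, -60, 0, 0.12],
  [40, 3.6, -60, 0, 0.12],
  [40, 3.6, -60, 0, 0.12],
  [40, 3.6, -60, 0, 0.12],
  [40, 3.6, -60, 0, 0.12],
  [40, 3.6, -60, 0, 0.12],
  [40, 3.6, -60, 0, 0.12],
])

```text
clock: 4.28
eef_pos: [0.4628, -0.1941, 0.396]
tool_rot: [0.196, 0.981, 0.0, -0.0]
ft_force: [0.7, -1.1, 0.4]
grip_width: 0.0398
grasp_force: 0.0
```

```bash
python3 st.py
```

```text
t 4.28 q [-0.397  0.251  0.482  1.802 -0.    -0.002] p [ 0.4628 -0.1941  0.396 ] w 0.04 F [ 0.7 -1.1  0.4]
x [-0.923  0.385  0.   ] y [ 0.385  0.923 -0.   ] z [-0.  0. -1.]
```

>>> servo_tool([
  [40, -60, 0, 0, 0],
  [40, -60, 0, 0, 0],
  [40, -60, 0, 0, 0],
  [40, -60, 0, 0, 0],
  [40, -60, 0, 0, 0],
  [40, 0, 0, 0, 0],
])

```text
clock: 5.03
eef_pos: [0.5991, -0.2478, 0.3851]
tool_rot: [0.194, 0.981, 0.005, -0.027]
ft_force: [0.2, -0.6, 0.0]
grip_width: 0.04
grasp_force: 0.0
```

```bash
python3 st.py
```

```text
t 5.03 q [-3.920e-01  7.500e-01  1.274e+00  2.149e+00  0.000e+00 -1.000e-03] p [ 0.5991 -0.2478  0.3851] w 0.04 F [ 0.2 -0.6  0. ]
x [-0.923  0.38   0.054] y [0.381 0.925 0.   ] z [-0.05   0.021 -0.999]
```

>>> servo_tool([
  [40, 0, 0, 50, 0],
  [40, 0, 0, 50, 0],
  [40, -60, 0, 0, 0],
  [40, -60, 0, 0, 0],
  [40, -60, 0, 0, 0],
  [40, -60, 0, 0, 0],
  [40, -60, 0, 0, 0],
  [40, 0, 0, 0, 0],
])

```text
clock: 6.02
eef_pos: [0.7503, -0.3099, 0.225]
tool_rot: [0.194, 0.98, -0.008, 0.039]
ft_force: [-0.3, -0.2, 0.9]
grip_width: 0.0399
grasp_force: 0.0
```

```bash
python3 st.py
```

```text
t 6.03 q [-3.920e-01  9.710e-01  1.273e+00  1.793e+00 -0.000e+00 -1.000e-03] p [ 0.7503 -0.3099  0.225 ] w 0.04 F [-0.3 -0.2  0.9]
x [-0.922  0.38  -0.08 ] y [ 0.381  0.925 -0.   ] z [ 0.074 -0.03  -0.997]
```

>>> servo_tool([
  [40, -45, 0, -40, 0],
  [40, -45, 0, -40, 0],
  [40, -45, 0, -40, 0],
  [40, -45, 0, -40, 0],
  [40, -45, 0, -40, 0],
  [40, -45, 0, -40, 0],
  [40, 0, 0, 0, 0],
])

```text
clock: 6.9
eef_pos: [0.7696, -0.3177, 0.3798]
tool_rot: [0.191, 0.967, -0.033, 0.164]
ft_force: [0.7, 0.1, 0.4]
grip_width: 0.0398
grasp_force: 0.0
```

```bash
python3 st.py
```

```text
t 6.9 q [-3.910e-01  7.920e-01  1.275e+00  1.718e+00 -0.000e+00 -1.000e-03] p [ 0.7696 -0.3177  0.3798] w 0.04 F [0.7 0.1 0.4]
x [-0.873  0.36  -0.33 ] y [ 0.381  0.925 -0.   ] z [ 0.305 -0.126 -0.944]
```

>>> servo_tool([
  [40, -45, 0, -40, 0],
  [40, -45, 0, -40, 0],
  [40, -45, 0, -40, 0],
  [40, 0, 0, 0, 0],
])

```text
clock: 7.4
eef_pos: [0.7641, -0.3153, 0.4641]
tool_rot: [0.189, 0.955, -0.045, 0.224]
ft_force: [-0.4, 0.1, -0.3]
grip_width: 0.0399
grasp_force: 0.0
```

```bash
python3 st.py
```

```text
t 7.4 q [-3.910e-01  6.960e-01  1.275e+00  1.688e+00 -0.000e+00 -1.000e-03] p [ 0.7641 -0.3153  0.4641] w 0.04 F [-0.4  0.1 -0.3]
x [-0.828  0.341 -0.445] y [ 0.381  0.925 -0.   ] z [ 0.412 -0.17  -0.895]
```

```bash
cat > go.py <<'E'
import sys
from h import *
from scipy.spatial.transform import Rotation as Ro
from scipy.optimize import brentq
def plan(p,R,tgt,head):
    hd=lambda R:np.arctan2(-R[1,0],-R[0,0])
    R2=lambda a:R@Ro.from_rotvec([0,0,a]).as_matrix()
    a=brentq(lambda a:hd(R2(a))-head,-1,1); Rn=R2(a)
    return a,Rn,Rn.T@(np.array(tgt)-p)*1e3
def chain(wps):
    o=status.get_obs();R=Ro.from_quat(o["tool_rot"]).as_matrix();p=np.array(o["eef_pos"])
    for t,h in wps:
        a,R,s=plan(p,R,t,h); p=np.array(t); print("turn",round(a,3),"then shift",s.round(1),"-> y tilt",R[2,1].round(3),np.round(t,3))
E
python3 - <<'E'
from go import *
B=np.array([.442,.0015]);H=np.array([.680,-.165]);u=np.array([np.cos(.2),-np.sin(.2)])
A=H-.085*u; v=A-B; L=np.linalg.norm(v); v/=L; h=np.arctan2(v[1],v[0]); print("head",h,L)
S=B-.08*v
f=lambda xy,z:np.r_[xy,z]
chain([(f(S,.40),h),(f(S,.15),h),(f(S,.024),h),(f(A-.037*v,.024),h),(f(A-.06*v,.024),h),(f(A-.06*u,.024),-.2)])
E
```

```text
head -0.7687020165265751 0.2152078549969521
turn 0.342 then shift [ 509.6   30.8 -162.1] -> y tilt 0.149 [0.384 0.057 0.4  ]
turn 0.0 then shift [104.9 -37.2 223.8] -> y tilt 0.149 [0.384 0.057 0.15 ]
turn -0.0 then shift [ 52.9 -18.8 112.8] -> y tilt 0.149 [0.384 0.057 0.024]
turn -0.0 then shift [-234.4  -17.8  106.9] -> y tilt 0.149 [ 0.57  -0.122  0.024]
turn -0.0 then shift [20.9  1.6 -9.5] -> y tilt 0.149 [ 0.554 -0.106  0.024]
turn -0.513 then shift [  8.5 -32.5  -1.4] -> y tilt -0.076 [ 0.538 -0.136  0.024]
```

>>> servo_tool([
  [30, 0, 0, 0, 0.171],
  [30, 0, 0, 0, 0.171],
  [30, 42.5, 2.6, -13.5, 0],
  [30, 42.5, 2.6, -13.5, 0],
  [30, 42.5, 2.6, -13.5, 0],
  [30, 42.5, 2.6, -13.5, 0],
  [30, 42.5, 2.6, -13.5, 0],
  [30, 42.5, 2.6, -13.5, 0],
  [30, 42.5, 2.6, -13.5, 0],
  [30, 42.5, 2.6, -13.5, 0],
  [30, 42.5, 2.6, -13.5, 0],
  [30, 42.5, 2.6, -13.5, 0],
  [30, 42.5, 2.6, -13.5, 0],
  [30, 42.5, 2.6, -13.5, 0],
  [30, 0, 0, 0, 0],
])

```text
clock: 9.28
eef_pos: [0.3917, 0.0531, 0.4009]
tool_rot: [0.346, 0.911, -0.005, 0.226]
ft_force: [-0.3, 0.1, 0.6]
grip_width: 0.0299
grasp_force: 0.0
```

```bash
python3 st.py; python3 - <<'E'
from go import *
h=-.769;S=np.array([.384,.057])
chain([(np.r_[S,.15],h),(np.r_[S,.024],h)])
E
```

```text
t 9.28 q [ 0.383 -0.281 -0.128  1.386 -0.31   1.057] p [0.3917 0.0531 0.4009] w 0.03 F [-0.3  0.1  0.6]
x [-0.658  0.629 -0.414] y [0.633 0.76  0.148] z [ 0.408 -0.165 -0.898]
turn 0.006 then shift [111.2 -39.7 221.5] -> y tilt 0.15 [0.384 0.057 0.15 ]
turn -0.0 then shift [ 52.1 -19.  113.2] -> y tilt 0.15 [0.384 0.057 0.024]
```

>>> servo_tool([
  [30, 13.6, -4.9, 27.9, 0.006],
  [30, 13.6, -4.9, 27.9, 0],
  [30, 13.6, -4.9, 27.9, 0],
  [30, 13.6, -4.9, 27.9, 0],
  [30, 13.6, -4.9, 27.9, 0],
  [30, 13.6, -4.9, 27.9, 0],
  [30, 13.6, -4.9, 27.9, 0],
  [30, 13.6, -4.9, 27.9, 0],
  [30, 13.6, -4.9, 27.9, 0],
  [30, 0, 0, 0, 0],
])

```text
clock: 10.52
eef_pos: [0.3854, 0.0522, 0.1156]
tool_rot: [0.352, 0.909, -0.007, 0.223]
ft_force: [0.6, -0.7, 0.1]
grip_width: 0.0298
grasp_force: 0.0
```

```bash
python3 st.py; python3 - <<'E'
from go import *
h=-.769;S=np.array([.384,.057]);v=np.array([np.cos(h),np.sin(h)])
chain([(np.r_[S,.024],h),(np.r_[S+.03*v,.024],h)])
E
```

```text
t 10.53 q [ 0.392 -0.143 -0.794  0.592 -0.316  1.078] p [0.3854 0.0522 0.1156] w 0.03 F [ 0.6 -0.7  0.1]
x [-0.652  0.637 -0.411] y [0.643 0.752 0.145] z [ 0.401 -0.17  -0.9  ]
turn -0.004 then shift [ 41.7 -10.4  81.1] -> y tilt 0.143 [0.384 0.057 0.024]
turn 0.0 then shift [-27.3  -1.9  12.2] -> y tilt 0.143 [0.406 0.036 0.024]
```

>>> servo_tool([
  [30, 10.4, -2.6, 20.2, 0],
  [30, 10.4, -2.6, 20.2, 0],
  [30, 10.4, -2.6, 20.2, 0],
  [30, 10.4, -2.6, 20.2, 0],
  [30, 0, 0, 0, 0],
])

```text
clock: 11.15
eef_pos: [0.3863, 0.0584, 0.0263]
tool_rot: [0.352, 0.909, -0.006, 0.225]
ft_force: [0.3, -0.4, 0.1]
grip_width: 0.0298
grasp_force: 0.0
```

```bash
python3 st.py; python3 - <<'E'
from go import *
h=-.769;v=np.array([np.cos(h),np.sin(h)]);S=np.array([.442,.0015])-.06*v
chain([(np.r_[S,.024],h),(np.r_[S+.04*v,.024],h)])
im,_=viewer.camera("scene");cv2.imwrite("pics/s1.png",cv2.resize(im[80:230,180:380,::-1],None,fx=3,fy=3,interpolation=cv2.INTER_CUBIC))
E
```

```text
t 11.15 q [ 0.411  0.06  -0.938  0.247 -0.322  1.097] p [0.3863 0.0584 0.0263] w 0.03 F [ 0.3 -0.4  0.1]
x [-0.651  0.637 -0.413] y [0.642 0.752 0.148] z [ 0.405 -0.169 -0.899]
turn -0.005 then shift [-16.9  -3.8   9.7] -> y tilt 0.146 [0.399 0.043 0.024]
turn -0.0 then shift [-36.4  -2.7  16.3] -> y tilt 0.146 [0.428 0.015 0.024]
```

View pics/s1.png

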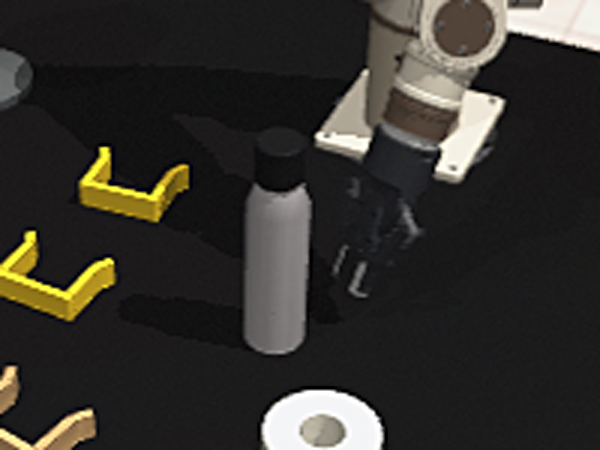

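The crop shows the leaning gripper low behind the bottle, with the fingertips at about (355, 285) clear of the bottle's foot at (275, 345). I'll start the gentle push.

>>> servo_tool([
  [30, -4.2, -1, 2.4, -0.005],
  [30, -4.2, -1, 2.4, 0],
  [30, -4.2, -1, 2.4, 0],
  [30, -4.2, -1, 2.4, 0],
  [30, -4.5, -0.3, 2.0, 0],
  [30, -4.5, -0.3, 2.0, 0],
  [30, -4.5, -0.3, 2.0, 0],
  [30, -4.5, -0.3, 2.0, 0],
  [30, -4.5, -0.3, 2.0, 0],
  [30, -4.5, -0.3, 2.0, 0],
  [30, -4.5, -0.3, 2.0, 0],
  [30, -4.5, -0.3, 2.0, 0],
  [30, 0, 0, 0, 0],
])

```text
clock: 12.82
eef_pos: [0.4271, 0.0161, 0.0243]
tool_rot: [0.35, 0.909, -0.005, 0.225]
ft_force: [-0.4, 2.2, 0.1]
grip_width: 0.0301
grasp_force: 1.0
```

```bash
cat > look.py <<'E'
from go import *
from scipy.optimize import least_squares
def bottle(x0):
    out=[]
    for c in("scene","top"):
        im,d=viewer.camera(c);ms=viewer.masks_of(c,"bottle")
        _,P=cloud(c,np.ones(d.shape,bool),d)
        # cap and shoulder-free upper body only: nothing else but the bottle is that close to x0 at that height
        for lo,hi,r in((.14,.17,.032),(.205,.246,.0245)):
            Q=P[(P[:,2]>lo)&(P[:,2]<hi)&(np.hypot(*(P[:,:2]-x0).T)<.05)]
            if len(Q)<8: continue
            s=least_squares(lambda q:np.hypot(Q[:,0]-q[0],Q[:,1]-q[1])-r,x0,loss="soft_l1",f_scale=.002)
            print(c,r,len(Q),s.x.round(4)); out.append((s.x,len(Q)))
    x=np.average([o[0] for o in out],axis=0,weights=[min(o[1],150) for o in out]);print("bottle",x.round(4));return x
E
python3 st.py; python3 -c "
from look import *
p=np.array(status.get_obs()['eef_pos'])
b=bottle(p[:2]+.037*np.array([.719,-.695]));print('rel',(b-p[:2]).round(4))"
```

```text
t 12.82 q [ 0.229  0.107 -0.901  0.185 -0.258  0.913] p [0.4271 0.0161 0.0243] w 0.03 F [-0.4  2.2  0.1]
x [-0.654  0.634 -0.414] y [0.638 0.755 0.148] z [ 0.406 -0.168 -0.898]
scene 0.032 175 [ 0.4476 -0.0056]
scene 0.0245 185 [ 0.4478 -0.0057]
top 0.032 27 [ 0.448  -0.0062]
top 0.0245 46 [ 0.4483 -0.0064]
bottle [ 0.4478 -0.0058]
rel [ 0.0207 -0.0219]
```

```bash
python3 -c "
from go import *
h=-.762;p=np.array([.4271,.0161]);v=np.array([np.cos(h),np.sin(h)])
chain([(np.r_[p+.13*v,.024],h)])"
```

```text
turn -0.007 then shift [-118.4   -8.3   53.6] -> y tilt 0.144 [ 0.521 -0.074  0.024]
```

>>> servo_tool([
  [30, -4, -0.3, 1.8, -0.007],
  [30, -6.1, -0.4, 2.7, 0],
  [30, -6.1, -0.4, 2.7, 0],
  [30, -6.1, -0.4, 2.8, 0],
  [30, -6.1, -0.4, 2.7, 0],
  [30, -6.1, -0.4, 2.8, 0],
  [30, -6.1, -0.4, 2.7, 0],
  [30, -6.1, -0.4, 2.8, 0],
  [30, -6.1, -0.4, 2.7, 0],
  [30, -6.1, -0.4, 2.8, 0],
  [30, -6.1, -0.4, 2.7, 0],
  [30, -6.1, -0.4, 2.8, 0],
  [30, -6.1, -0.4, 2.7, 0],
  [30, -6.1, -0.4, 2.8, 0],
  [30, -6.1, -0.4, 2.7, 0],
  [30, -6.1, -0.4, 2.8, 0],
  [30, -6.1, -0.4, 2.7, 0],
  [30, -6.1, -0.4, 2.8, 0],
  [30, -4, -0.3, 1.8, 0],
  [30, 0, 0, 0, 0],
])

```text
clock: 15.52
eef_pos: [0.5166, -0.0685, 0.0245]
tool_rot: [0.347, 0.91, -0.007, 0.226]
ft_force: [0.1, 1.0, -1.1]
grip_width: 0.0302
grasp_force: 0.7
```

```bash
python3 st.py; python3 -c "
from look import *
p=np.array(status.get_obs()['eef_pos'])
b=bottle(p[:2]+.03*np.array([.719,-.695]));print('rel',(b-p[:2]).round(4))
A=np.array([.597,-.148]);v=A-b;L=np.linalg.norm(v);v/=L;h=np.arctan2(v[1],v[0]);print(L,h)
chain([(np.r_[A-.03*v,.024],-.75)])"
```

```text
t 15.53 q [-0.039  0.238 -0.729  0.173 -0.153  0.655] p [ 0.5166 -0.0685  0.0245] w 0.03 F [ 0.1  1.  -1.1]
x [-0.658  0.628 -0.415] y [0.634 0.76  0.145] z [ 0.406 -0.168 -0.898]
scene 0.032 171 [ 0.5357 -0.0909]
scene 0.0245 191 [ 0.5361 -0.0912]
top 0.032 35 [ 0.5357 -0.0916]
top 0.0245 69 [ 0.5362 -0.0912]
bottle [ 0.5359 -0.0911]
rel [ 0.0194 -0.0226]
0.08346137220403267 -0.7501958853514478
turn -0.011 then shift [-75.5  -8.8  34.4] -> y tilt 0.14 [ 0.575 -0.128  0.024]
```

>>> servo_tool([
  [30, -4, -0.5, 1.8, -0.011],
  [30, -6, -0.7, 2.7, 0],
  [30, -6, -0.7, 2.8, 0],
  [30, -6, -0.7, 2.7, 0],
  [30, -6, -0.7, 2.8, 0],
  [30, -6, -0.7, 2.7, 0],
  [30, -6, -0.7, 2.8, 0],
  [30, -6, -0.7, 2.7, 0],
  [30, -6, -0.7, 2.8, 0],
  [30, -6, -0.7, 2.7, 0],
  [30, -6, -0.7, 2.8, 0],
  [30, -6, -0.7, 2.7, 0],
  [30, -5, -0.6, 2.3, 0],
  [30, -3, -0.3, 1.3, 0],
  [30, 0, 0, 0, 0],
])

```text
clock: 17.6
eef_pos: [0.5772, -0.1298, 0.0238]
tool_rot: [0.341, 0.912, -0.008, 0.226]
ft_force: [-0.6, 1.3, 2.3]
grip_width: 0.0298
grasp_force: 1.6
```

```bash
python3 st.py; python3 -c "
from look import *
p=np.array(status.get_obs()['eef_pos'])
b=bottle(p[:2]+.03*np.array([.719,-.695]))
H=np.array([.680,-.165]);d=b-H;u=np.array([np.cos(.2),-np.sin(.2)]);n=np.array([-u[1],u[0]]);print('rel',(b-p[:2]).round(4),'stall frame',d@u,d@n)
v=H-.05*u-b;h=np.arctan2(v[1],v[0]);print('next head',h,np.linalg.norm(v));w=np.array([np.cos(-.76),np.sin(-.76)])
chain([(np.r_[b-.065*w,.026],-.76),(np.r_[b-.065*u,.026],-.2),(np.r_[b-.03*u,.024],-.2)])"
```

```text
t 17.6 q [-0.169  0.34  -0.572  0.213 -0.098  0.525] p [ 0.5772 -0.1298  0.0238] w 0.03 F [-0.6  1.3  2.3]
x [-0.665  0.62  -0.417] y [0.627 0.767 0.14 ] z [ 0.407 -0.168 -0.898]
scene 0.032 175 [ 0.5967 -0.1513]
scene 0.0245 202 [ 0.5968 -0.1516]
top 0.032 42 [ 0.5968 -0.1522]
top 0.0245 69 [ 0.5965 -0.1529]
bottle [ 0.5967 -0.1517]
rel [ 0.0195 -0.0219] stall frame -0.08425821266534542 -0.0035505369110063047
next head -0.0967282462156308 0.03444171086604806
turn 0.009 then shift [ 31.5   0.2 -17. ] -> y tilt 0.144 [ 0.55  -0.107  0.026]
turn -0.506 then shift [  8.9 -34.8  -1.4] -> y tilt -0.076 [ 0.533 -0.139  0.026]
turn -0.0 then shift [-30.7   1.4  16.9] -> y tilt -0.076 [ 0.567 -0.146  0.024]
```

>>> servo_tool([
  [30, 8, 0, -4.3, 0],
  [30, 8, 0, -4.3, 0],
  [30, 8, 0, -4.3, 0],
  [30, 8, 0, -4.3, 0],
  [30, 0, 0, 0, -0.177],
  [30, 0, 0, 0, -0.177],
  [30, 0, 0, 0, -0.177],
  [30, 2.9, -11.7, -0.5, 0],
  [30, 2.9, -11.7, -0.5, 0],
  [30, 2.9, -11.7, -0.5, 0],
  [30, 0, 0, 0, 0],
])

```text
clock: 19.18
eef_pos: [0.5322, -0.1405, 0.0264]
tool_rot: [0.091, 0.97, -0.067, 0.215]
ft_force: [-0.2, -0.7, -0.1]
grip_width: 0.0297
grasp_force: 0.0
```

```bash
python3 st.py; python3 -c "
from look import *
b=bottle(np.array([.597,-.152]))
H=np.array([.680,-.165]);v=H-b;L=np.linalg.norm(v);v/=L;h=np.arctan2(v[1],v[0]);print(h,L)
chain([(np.r_[b-.065*v,.024],h),(np.r_[b-.03*v,.024],h),(np.r_[H-.055*v,.024],h),(np.r_[H-.03*v,.024],h)])
im,_=viewer.camera('scene');cv2.imwrite('pics/s2.png',cv2.resize(im[120:260,140:300,::-1],None,fx=4,fy=4,interpolation=cv2.INTER_CUBIC))"
```

```text
t 19.18 q [-0.212  0.271 -0.672  0.18  -0.079 -0.043] p [ 0.5322 -0.1405  0.0264] w 0.03 F [-0.2 -0.7 -0.1]
x [-0.891  0.148 -0.43 ] y [ 0.206  0.974 -0.09 ] z [ 0.405 -0.168 -0.898]
scene 0.032 175 [ 0.5967 -0.1518]
scene 0.0245 203 [ 0.5968 -0.1514]
top 0.032 43 [ 0.5968 -0.1524]
top 0.0245 80 [ 0.5969 -0.1522]
bottle [ 0.5968 -0.1518]
-0.15733477535032164 0.08424805271961186
turn -0.005 then shift [ 1.2 -2.1  2.4] -> y tilt -0.092 [ 0.533 -0.142  0.024]
turn -0.0 then shift [-31.6   1.5  15. ] -> y tilt -0.092 [ 0.567 -0.147  0.024]
turn -0.0 then shift [-53.5   2.6  25.3] -> y tilt -0.092 [ 0.626 -0.156  0.024]
turn -0.0 then shift [-22.6   1.1  10.7] -> y tilt -0.092 [ 0.65  -0.16   0.024]
```

View pics/s2.png

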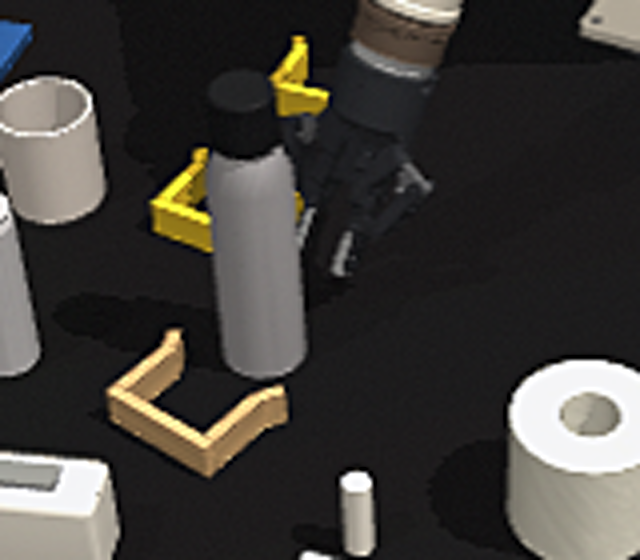

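The crop shows the bottle upright at the pine stall's mouth (foot at about (265, 365)), with the gripper behind it lined up with the opening. The look-alikes are clear of the tool.

>>> servo_tool([
  [30, 1.2, -2.1, 2.4, -0.005],
  [30, -5, 0.2, 2.4, 0],
  [30, -5, 0.2, 2.3, 0],
  [30, -5, 0.3, 2.4, 0],
  [30, -5, 0.2, 2.3, 0],
  [30, -5, 0.3, 2.4, 0],
  [30, -5, 0.2, 2.4, 0],
  [30, -5, 0.2, 2.3, 0],
  [30, -5, 0.3, 2.4, 0],
  [30, -5, 0.2, 2.4, 0],
  [30, -5, 0.2, 2.3, 0],
  [30, -5, 0.3, 2.4, 0],
  [30, -5, 0.2, 2.4, 0],
  [30, -5, 0.2, 2.3, 0],
  [30, -5, 0.3, 2.4, 0],
  [30, -5, 0.2, 2.4, 0],
  [30, -5, 0.2, 2.3, 0],
  [30, -5, 0.3, 2.4, 0],
  [30, 0, 0, 0, 0],
])

```text
clock: 21.8
eef_pos: [0.6265, -0.1566, 0.0244]
tool_rot: [0.087, 0.97, -0.067, 0.216]
ft_force: [-0.4, 0.4, -1.7]
grip_width: 0.03
grasp_force: 0.6
```

```bash
python3 st.py; cat > near.py <<'E'
from look import *
p=np.array(status.get_obs()['eef_pos'])[:2]
b=bottle(p+.03*np.array([.98,-.16]))
H=np.array([.680,-.165]);u=np.array([np.cos(.2),-np.sin(.2)]);n=np.array([-u[1],u[0]]);d=b-H;print('stall frame',(d@u).round(4),(d@n).round(4),'rel',(b-p).round(4))
v=H-b;L=np.linalg.norm(v);v/=L;print(L)
o=status.get_obs();R=Ro.from_quat(o["tool_rot"]).as_matrix();hd=np.arctan2(-R[1,0],-R[0,0])
chain([(np.r_[p+(H-b),.024],hd)])
E
python3 near.py
```

```text
t 21.8 q [-0.205  0.418 -0.437  0.267 -0.082 -0.044] p [ 0.6265 -0.1566  0.0244] w 0.03 F [-0.4  0.4 -1.7]
x [-0.891  0.141 -0.431] y [ 0.199  0.976 -0.092] z [ 0.407 -0.168 -0.898]
scene 0.032 183 [ 0.6556 -0.161 ]
scene 0.0245 209 [ 0.6569 -0.161 ]
top 0.032 53 [ 0.6542 -0.1617]
top 0.0245 78 [ 0.6545 -0.162 ]
bottle [ 0.6557 -0.1613]
stall frame -0.0246 -0.0012 rel [ 0.0292 -0.0047]
0.024604385506220995
turn 0.0 then shift [-22.7   1.3  11.1] -> y tilt -0.092 [ 0.651 -0.16   0.024]
```

>>> servo_tool([
  [30, -3, 0.2, 1.5, 0],
  [30, -3, 0.2, 1.5, 0],
  [30, -3, 0.1, 1.4, 0],
  [30, -3, 0.2, 1.5, 0],
  [30, -3, 0.2, 1.4, 0],
  [30, -3, 0.2, 1.5, 0],
  [30, -2, 0.1, 1, 0],
  [30, 0, 0, 0, 0],
])

```text
clock: 23.0
eef_pos: [0.6479, -0.1598, 0.0238]
tool_rot: [0.087, 0.97, -0.067, 0.216]
ft_force: [-2.8, -0.6, 1.4]
grip_width: 0.0298
grasp_force: 1.4
```

```bash
python3 st.py; python3 near.py
```

```text
t 23.0 q [-0.202  0.451 -0.379  0.292 -0.083 -0.041] p [ 0.6479 -0.1598  0.0238] w 0.03 F [-2.8 -0.6  1.4]
x [-0.892  0.141 -0.43 ] y [ 0.199  0.976 -0.092] z [ 0.407 -0.168 -0.898]
scene 0.032 185 [ 0.6759 -0.164 ]
scene 0.0245 211 [ 0.676  -0.1642]
top 0.032 51 [ 0.6761 -0.165 ]
top 0.0245 77 [ 0.6764 -0.1651]
bottle [ 0.676  -0.1644]
stall frame -0.004 -0.0002 rel [ 0.0281 -0.0046]
0.004018965512437102
turn -0.0 then shift [-3.8  0.1  1.6] -> y tilt -0.092 [ 0.652 -0.16   0.024]
```

>>> servo_tool([
  [30, -1, 0, 0.5, 0],
  [30, -1, 0, 0.5, 0],
  [30, -1, 0, 0.5, 0],
  [30, 0, 0, 0, 0],
])

```text
clock: 23.7
eef_pos: [0.6503, -0.1603, 0.0235]
tool_rot: [0.087, 0.97, -0.067, 0.215]
ft_force: [-4.4, 0.4, 4.2]
grip_width: 0.03
grasp_force: 2.4
```

```bash
python3 st.py; python3 near.py
```

```text
t 23.7 q [-0.202  0.456 -0.371  0.297 -0.083 -0.042] p [ 0.6503 -0.1603  0.0235] w 0.03 F [-4.4  0.4  4.2]
x [-0.892  0.141 -0.429] y [ 0.198  0.976 -0.092] z [ 0.405 -0.167 -0.899]
scene 0.032 190 [ 0.6783 -0.1642]
scene 0.0245 214 [ 0.6785 -0.1645]
top 0.032 61 [ 0.6785 -0.1654]
top 0.0245 89 [ 0.6788 -0.1657]
bottle [ 0.6785 -0.1648]
stall frame -0.0015 -0.0001 rel [ 0.0281 -0.0045]
0.001549457105551913
turn 0.0 then shift [-1.5  0.   0.2] -> y tilt -0.092 [ 0.652 -0.161  0.024]
```

>>> servo_tool([
  [30, -1, 0, 0.4, 0],
  [30, -1, 0, 0.4, 0],
  [30, 0, 0, 0, 0],
  [30, 4, -0.2, -2, 0],
  [30, 9, -0.4, -4.5, 0],
  [30, 14, -0.8, -7, 0],
  [30, 20, -1, -10, 0],
  [30, 20, -1, -10, 0],
  [30, 20, -1, -10, 0],
  [30, 0, 0, 0, 0],
  [30, 0, 0, 0, 0],
])

```text
clock: 25.28
eef_pos: [0.558, -0.1458, 0.0267]
tool_rot: [0.087, 0.97, -0.067, 0.216]
ft_force: [0.4, 0.1, 0.4]
grip_width: 0.0304
grasp_force: 0.0
```

```bash
python3 st.py; python3 - <<'E'
from look import *
b=bottle(np.array([.679,-.165]))
im,d=viewer.camera("scene")
for l in("roll","mug","spray","case","balm","reader"):
    for m in viewer.masks_of("scene",l)[:1]:
        _,P=cloud("scene",m["mask"],d); print(l,m["p"],np.median(P,axis=0).round(3))
cv2.imwrite('pics/s3.png',cv2.resize(im[100:310,110:390,::-1],None,fx=2.8,fy=2.8,interpolation=cv2.INTER_CUBIC))
E
```

```text
t 25.27 q [-0.212  0.31  -0.611  0.199 -0.078 -0.05 ] p [ 0.558  -0.1458  0.0267] w 0.03 F [0.4 0.1 0.4]
x [-0.891  0.141 -0.432] y [ 0.199  0.976 -0.092] z [ 0.408 -0.168 -0.897]
scene 0.032 186 [ 0.6808 -0.1646]
scene 0.0245 218 [ 0.6805 -0.1651]
top 0.032 60 [ 0.6809 -0.1659]
top 0.0245 92 [ 0.6813 -0.1662]
bottle [ 0.6808 -0.1652]
roll 0.57 [0.673 0.142 0.088]
mug 0.63 [ 0.518 -0.401  0.061]
spray 0.88 [ 0.703 -0.315  0.095]
case 0.86 [0.73 0.31 0.04]
balm 0.53 [0.749 0.01  0.044]
reader 0.63 [0.477 0.44  0.011]
```

View pics/s3.png

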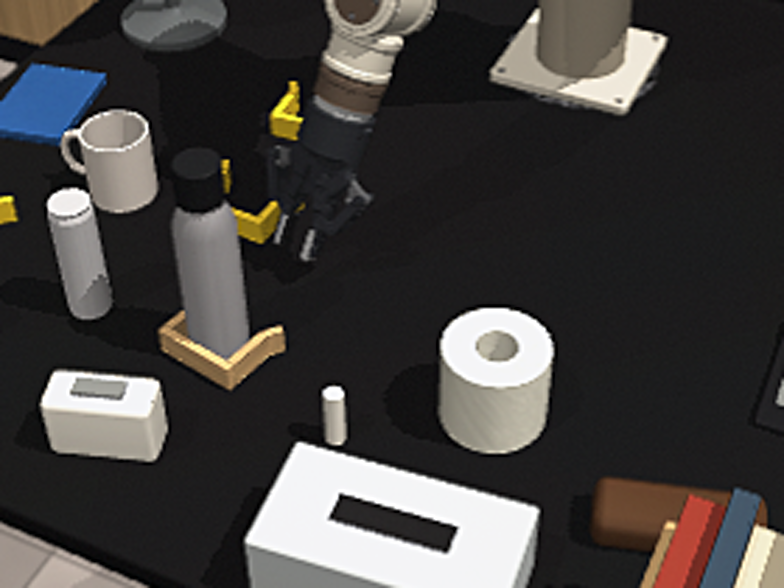

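The crop shows the bottle upright inside the pine stall at about (215, 340), against the back board. The gripper at (300, 250) is well clear, and the bystanders have not moved.

```bash
python3 -c "
from workcell import bot
print(bot.job_done())"
```

```text
the job is handed in; nothing more can be done
None
```

The bottle stands upright in the pine stall, about 1 mm from my estimate of the home point; the gripper is clear, the bystanders have not moved, and the job is handed in (no verdict came back).

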